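Scoop ice from the tub into the bowl

TASK

Take the ice scoop from the wooden board and, running its lip gently along the floor of the black ice tub, scoop up ice and tip at least four of the six cubes into the white bowl; any others stay in the tub and none may be spilled. Then stand the scoop flat on the board again and let go. Never touch the ice with the fingers, do not ram the tub, and leave the mug, the jar and the tin alone.

Things in the scene. Friction and masses are not known exactly. Their poses are not given: they have to be found in the camera images.
- scoop: aluminium ice scoop, about 0.22 kg, standing on the board at the start. Origin: centre of its pan's underside, x towards the lip, z up. Pan 84 mm wide at the back, 98 at the lip (walls 3 mm), from x = -53 mm (back) to +55 mm (lip), floor flat, 3 mm thick. Side and back walls 42 mm high, the sides cut down from x = 0 to nothing at x = +42 mm; front open
- scoop_grip (a point): point of the scoop at x = -65, y = 0, z = 100 mm, at mid height of its black level grip bar: 22 mm thick (y), z from 86 to 114 mm, x from -130 to -30 mm, on a neck up the back wall's outside (x -59 to -53 mm). Take it from above, closing along the scoop's y. The weight lies nearer to the lip: grip hard
- scoop_lip (a point): middle of the scoop's sharp lip, at x = +55 mm, z = 0 of the scoop; from x = +35 mm to here the floor thins as a ramp from 3 mm to under 1 mm
- tub: black plastic open-topped ice tub, fixed to the counter: outside 120 mm (its x) by 260 mm (its y), 59 mm high, walls and floor 4 mm thick, inside 112 by 252 mm, walls upright. Origin: centre of its underside. The ice starts in its +y half; its -y half is empty
- tub_in (a point): centre of the tub's inner floor (upper face, 4 mm above the tub's origin), axes as the tub
- bowl: white ceramic bowl, loose, 0.5 kg, 70 mm high, rim radius 88 mm, narrower at the foot. Origin: centre of its underside
- bowl_in (a point): centre of the bowl's inner floor, axes as the bowl
- board: wooden cutting board, fixed to the counter, 240 mm (its x) by 200 mm (its y), 15 mm thick. Origin: centre of its underside, so its upper face is 15 mm above
- ice0: one of six alike ice cubes, 26 mm, edges blunted by 4 mm, about 16 g, slippery (friction about 0.12); origin at its centre; lies loose in the tub at the start
- ice1: one of six alike ice cubes, 26 mm, edges blunted by 4 mm, about 16 g, slippery (friction about 0.12); origin at its centre; lies loose in the tub at the start
- ice2: one of six alike ice cubes, 26 mm, edges blunted by 4 mm, about 16 g, slippery (friction about 0.12); origin at its centre; lies loose in the tub at the start
- ice3: one of six alike ice cubes, 26 mm, edges blunted by 4 mm, about 16 g, slippery (friction about 0.12); origin at its centre; lies loose in the tub at the start
- ice4: one of six alike ice cubes, 26 mm, edges blunted by 4 mm, about 16 g, slippery (friction about 0.12); origin at its centre; lies loose in the tub at the start
- ice5: one of six alike ice cubes, 26 mm, edges blunted by 4 mm, about 16 g, slippery (friction about 0.12); origin at its centre; lies loose in the tub at the start
- mug: bystander: white mug, radius 40 mm, 90 mm high, origin under its centre
- jar: bystander: amber glass jar, radius 35 mm, 100 mm high, origin under its centre
- tin: bystander: closed steel food tin, radius 37 mm, 110 mm high, origin under its centre
Not all that is in view belongs to the job. There is more than one size of the scoop; the job needs the middle-sized.

How it is judged:
By the outcome, as a careful person would: the job done as asked, in the order asked, and still so for the second after the job is handed in, with the robot touching nothing.
It also fails if it takes over 64 s, if anything falls off the work surface, if the arm or the gripper's body presses on something with over 40 N, if the wrist force passes 120 N, or if a joint passes its speed limit or range.

ROBOT

A 7-joint arm with a two-finger parallel gripper is mounted at the origin on the work surface. World frame = base frame: x ahead of the robot, y to its left, z up, the work surface at z = 0. Lengths are in m, angles in rad, forces in N, time in s.
With the tool pointing down it reaches from about 0.425 to 1.025 m from the base axis. Payload 9.4 kg.
Tool frame: the origin (TCP) lies between the finger pads; the fingertips stand robot.tip_reach ahead of it and the grasp point (between the pads) lies 11 mm behind it (robot.tip_reach is the distance from the TCP to the fingertips, in m); z points along the fingers, y is the line along which they close (so a half turn about z gives the same grasp; the last joint's range is limited). The gripper opens to 85 mm and grips with 20 to 120 N. Pads are 22 mm wide; open, the fingers measure 114 mm over their backs; the gripper's body (76 mm by 85 mm) begins 54 mm behind the grasp point. The pads swing forward as they close: fully open they stand 13 mm farther back than shut.
Start: joints at [1.194, 0.599, -0.003, 1.599, 0.002, 0.943, -0.08], TCP at [0.214, -0.693, 0.239] pointing down, gripper open.
Joint ranges: [-2.57, 2.57], [-0.35, 1.97], [-1.29, 1.29], [0.11, 2.56], [-1.05, 4.19], [0.11, 1.86], [-2.63, 2.63]. Speed limits (rad/s): [2.22, 2.22, 3.01, 3.01, 3.14, 3.14, 3.14].

INTERFACE

Orientations are given as a unit quaternion [w, x, y, z].
In Python, from cell import robot gives the robot as it stands. The module is installed in compiled form; this text tells all that it offers.
- The arm moves only by the tool servo_tool, never from a script. Its argument "moves" is one flat list of numbers, 6 for each row, row after row: the shift along the tool's x, y, z as a fraction of full scale, then the turn, a rotation vector about the tool's x, y, z as a fraction of full scale. A call has 1 to 8 rows; each row is the pose to reach, as a shift and turn from the pose commanded when the call began, along the tool's axes at that moment; what a row does not reach only later rows make up. Full scale, the value 1, is 120 mm for a shift and 60 degrees for a turn. A row lasts 1/10 s, in which the tool goes at most 50 mm and 8.59 degrees, less where a joint would pass 70% of its speed; a pose out of reach is approached as far as the arm can. A call with a number of a shift or a turn outside -1 to 1 is refused whole. A call with a gripper value outside its range is refused whole. "jaw" is the closure, from -1 (fully open) to 1 (shut), set as the call begins (left out, the last holds). The fingers move at their own pace and stop on an object; "grip_force" is the grip in N (left out, the last holds). Time passes only in rows, so rows that repeat a pose let the fingers close. It gives the time, the measured TCP pose, the force, the opening and the grip force at its end, in the units of the state.
- robot.state(): the state, without advancing time (a new reading comes with each control period).
- robot.grab_frame(name): name is "scene" or "top" or "wrist"; returns the picture (420x560x3 uint8, red, green, blue); there is no depth.
- robot.camera_info(name): a dict with "fx", "fy", "cx", "cy" (pixels), "R" (3x3) and "t" (3): a world point X has camera coordinates R X + t; the wrist camera has in their place "T_tool_cam" (4x4, takes a point from camera to tool coordinates, whose origin is the TCP and whose axes are the flange's). Camera axes: x right, y down, z forward; pixel columns grow to the right and rows downward; lengths in m; the calibration is good to about 2 mm. A picture is of the moment at which its call begins: read the wrist's pose just before it. camera_info takes no time and is no camera call.
- robot.job_done(): hands the job in; it is judged then, once.
The state is a dict: "clock": time; "joint_pos": joint angles; "joint_vel": joint speeds; "joint_torque": joint torques, N m; "eef_pos": TCP position; "eef_rot": TCP orientation; "contact_force": force on the tool from outside, world axes, zero at the start; "ft_torque": the same for the moment, N m; "grip_width": opening from 0.0 (shut) to 1.0 (fully open); "grip_force": force on a finger pad.
Only numpy, scipy, OpenCV 4.12 (cv2) and the standard library are available. Lean on these libraries where they do the work, as an engineer would, in place of code of your own. Each camera call takes 0.05 s, during which the arm holds its last target. There are 200 camera calls.

## Working session

There is one attempt and no reset: what is moved stays moved. The work goes in short steps, Python scripts to look and compute and a tool call to move; the robot and the scene stay as the last step left them, time stands still between calls to the robot, and variables do not carry over. Pictures are saved under pics/ and viewed, at most 10 in all, crops included, and the job is handed in when it is done.

Besides the shell and the picture viewer there is one more tool, called after "Emit:" by a JSON object that holds its "method" and its "body". servo_tool: Moves the arm, as the interface text tells. Its arguments: {"type":"object","properties":{"moves":{"type":"array"},"jaw":{"type":"number"},"grip_force":{"type":"number"}},"required":["moves"]}

```bash
mkdir -p pics; python3 - <<'E'
from cell import robot
import cv2,numpy as np
s=robot.state();print(s['clock'],s['eef_pos'],s['eef_rot'],s['grip_width'],robot.tip_reach)
for n in ('scene','top'):
    cv2.imwrite(f'pics/{n}0.png',robot.grab_frame(n)[:,:,::-1])
    print(n,robot.camera_info(n))
print(robot.camera_info('wrist'))
a=[cv2.imread(f'pics/{n}0.png') for n in('scene','top')]
E
```

```text
0.0 [ 0.21390099 -0.69221191  0.23838761] [-7.88717898e-04  9.88786919e-01  1.49331060e-01 -2.01379915e-04] 0.9948682651328851 0.008
scene {'fx': 488.1711841230826, 'fy': 488.1711841230826, 'cx': 277.6857153679154, 'cy': 202.0535002385856, 'R': array([[ 0.78001872,  0.62563688,  0.01221851],
       [ 0.53225577, -0.65307427, -0.53870009],
       [-0.32905105,  0.42669953, -0.842409  ]]), 't': array([-0.42243017, -0.33272158,  1.62150267])}
top {'fx': 476.5532938221758, 'fy': 476.5532938221758, 'cx': 279.680355820926, 'cy': 204.74029597498594, 'R': array([[-0.02548766, -0.99966963, -0.00331675],
       [-0.9793629 ,  0.02563508, -0.20047731],
       [ 0.2004961 , -0.00186139, -0.97969273]]), 't': array([-0.0784788 ,  0.62532729,  1.25295061])}
{'fx': 289.2712416176036, 'fy': 289.2712416176036, 'cx': 274.5409669965809, 'cy': 210.87762453878307, 'T_tool_cam': array([[-3.71557739e-04, -9.65729032e-01, -2.59552113e-01,
         6.40397690e-02],
       [ 9.99999866e-01, -2.65233118e-04, -4.44667414e-04,
        -7.74651936e-04],
       [ 3.60586415e-04, -2.59552243e-01,  9.65729001e-01,
        -1.34245595e-01],
       [ 0.00000000e+00,  0.00000000e+00,  0.00000000e+00,
         1.00000000e+00]])}
```

View pics/scene0.png

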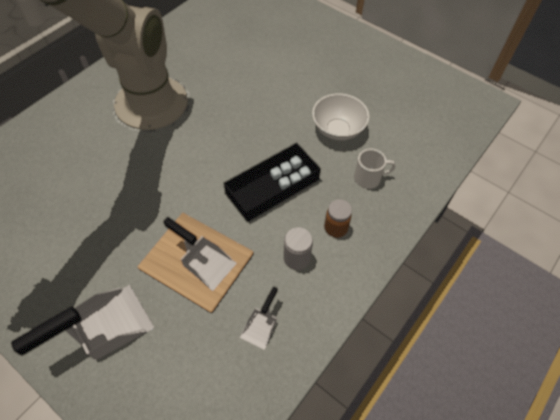

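View pics/top0.png

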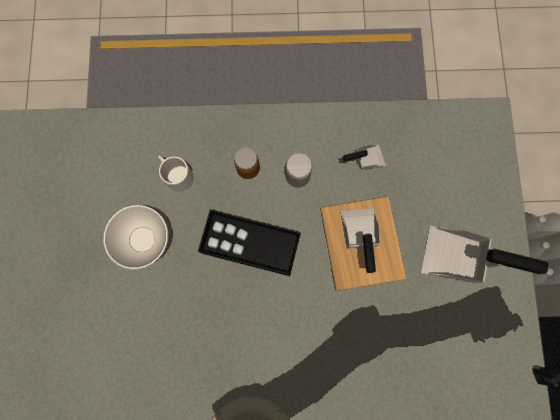

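Candidates for the scoop in the top view are the big one at (470,258), the small one at (365,157) and the middle one on the board at (363,235). The description "on the board, middle-sized" picks the one at (363,235). The tub is at (250,242) with the ice in its left (+y) half, and the bowl is at (137,237). The mug (175,172), jar (247,163) and tin (298,170) all lie farther out.

```bash
cat > h.py <<'E'
import cv2,numpy as np
from cell import robot
from scipy.spatial.transform import Rotation as Ro
CI={n:robot.camera_info(n) for n in('scene','top')}
def ray(n,uv,z):
    c=CI[n];R=np.array(c['R']);t=np.array(c['t'])
    uv=np.atleast_2d(uv).astype(float)
    d=np.c_[(uv[:,0]-c['cx'])/c['fx'],(uv[:,1]-c['cy'])/c['fy'],np.ones(len(uv))]@R
    C=-R.T@t
    return C+d*((z-C[2])/d[:,2])[:,None]
def proj(n,X):
    c=CI[n];p=np.atleast_2d(X)@np.array(c['R']).T+c['t']
    return np.c_[p[:,0]/p[:,2]*c['fx']+c['cx'],p[:,1]/p[:,2]*c['fy']+c['cy']]
def tool():
    s=robot.state();q=s['eef_rot'];return np.array(s['eef_pos']),Ro.from_quat([q[1],q[2],q[3],q[0]])
def big(m):
    n,l,st,c=cv2.connectedComponentsWithStats(m.astype(np.uint8));return l==1+np.argmax(st[1:,4])
def rect(m,n,z,label):
    cs,_=cv2.findContours(m.astype(np.uint8),cv2.RETR_EXTERNAL,cv2.CHAIN_APPROX_NONE)
    c=max(cs,key=cv2.contourArea)[:,0,:]
    P=ray(n,c,z)[:,:2]
    r=cv2.minAreaRect((P*1000).astype(np.float32));print(n,label,np.round(r[0],1),np.round(r[1],1),round(r[2],2));return r
E
cat > m1.py <<'E'
from h import *
for n,roi in (('top',{'board':(310,190,415,300),'tub':(190,200,310,285),'bar':(355,228,382,280)}),('scene',{'board':(130,205,260,315),'tub':(215,135,330,225),'bar':(155,210,205,250)})):
    im=cv2.imread(f'pics/{n}0.png');hsv=cv2.cvtColor(im,cv2.COLOR_BGR2HSV)
    def sub(k,m):
        x0,y0,x1,y1=roi[k];o=np.zeros(m.shape,bool);o[y0:y1,x0:x1]=m[y0:y1,x0:x1];return o
    wood=sub('board',(hsv[...,1]>90)&(hsv[...,0]<25))
    rect(wood,n,.015,'board')
    rect(big(sub('tub',hsv[...,2]<45)),n,.059,'tub')
    rect(big(sub('bar',hsv[...,2]<45)),n,.129,'bar')
im=cv2.imread('pics/top0.png')
# bowl by brightness
hsv=cv2.cvtColor(im,cv2.COLOR_BGR2HSV)
m=np.zeros(im.shape[:2],bool);m[195:280,90:185]=((hsv[...,2]>130)&(hsv[...,1]<60))[195:280,90:185]
m=big(m);cs,_=cv2.findContours(m.astype(np.uint8),0,1);c=max(cs,key=cv2.contourArea)[:,0]
P=ray('top',c,.07)[:,:2];print('bowl',cv2.minEnclosingCircle((P*1000).astype(np.float32)))
print('rows',m.sum())
m=np.zeros(im.shape[:2],bool);m[215:262,205:252]=(hsv[...,2]>100)[215:262,205:252]
k,l,st,ce=cv2.connectedComponentsWithStats(m.astype(np.uint8))
for i in range(1,k):
    if st[i,4]>20: print('ice',ce[i].round(1),st[i,4],ray('top',ce[i],.028)[0].round(4))
for n,b in(('top',(180,180,420,300)),('scene',(130,120,350,320))):
    i=cv2.imread(f'pics/{n}0.png')[b[1]:b[3],b[0]:b[2]];i=cv2.resize(i,None,fx=2.5 if n=='top' else 2,fy=2.5 if n=='top' else 2,interpolation=2);cv2.imwrite(f'pics/{n}c.png',cv2.convertScaleAbs(i,alpha=1.6))
E
python3 m1.py
```

```text
top board [ 518.8 -325.2] [239.6 199.9] 7.92
top tub [522.8  -8.8] [257.  122.6] 74.11
top bar [ 476.8 -318.7] [95.2 24.2] 2.31
scene board [ 525.1 -327.6] [240.1 197.8] 7.88
scene tub [542.2 -22.3] [267.5 144.5] 74.08
scene bar [ 489.5 -326.4] [98.3 20.4] 0.92
bowl ((544.7675170898438, 305.47064208984375), 93.34000396728516)
rows 3177
ice [245.9 215.9] 34 [0.6007 0.0014 0.028 ]
ice [217.8 226.6] 83 [0.5722 0.081  0.028 ]
ice [229.9 228.8] 86 [0.5648 0.0468 0.028 ]
ice [241.7 234. ] 84 [0.5494 0.0138 0.028 ]
ice [212.8 242.2] 85 [0.5283 0.0949 0.028 ]
ice [225.4 245.3] 84 [0.5188 0.0597 0.028 ]
ice [237.4 248.7] 82 [0.5085 0.0261 0.028 ]
ice [213.8 259. ] 103 [0.4814 0.0918 0.028 ]
```

View pics/topc.png

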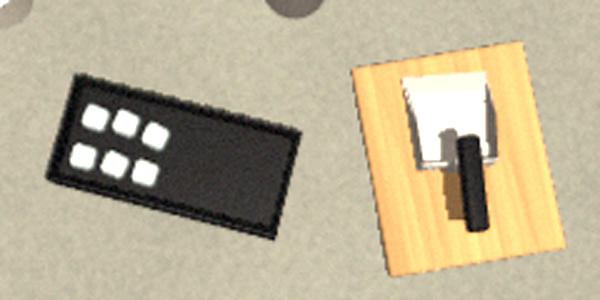

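The crop confirms the middle scoop: white pan, lip up (+x), black bar from (470,137) to (480,230) in the crop. The six cubes are in the tub's left half. I'm moving above the scoop for a close look.

```bash
cat >> h.py <<'E'
def pose(ang,pitch=0):
    """tool x at world heading ang (deg), pointing down; pitch>0 lip (tool +x) up"""
    return Ro.from_euler('z',ang,degrees=True)*Ro.from_euler('y',-pitch,degrees=True)*Ro.from_euler('x',180,degrees=True)
def to(p,R,base=None):
    P,Q=tool() if base is None else base
    d=Q.inv().apply(np.array(p)-P)/.12; r=(Q.inv()*R).as_rotvec()/np.radians(60)
    print('shift',d.round(3),'turn',r.round(3))
E
python3 - <<'E'
from h import *
p,R=tool();print(p,R.as_matrix().round(3).tolist())
to([.5,-.32,.25],pose(5))
print('mug jar tin',ray('top',[[175,172],[247,160],[298,165]],[.09,.1,.11]).round(3).tolist() if 0 else '')
E
```

```text
[ 0.213971   -0.69228615  0.23851883] [[0.955, 0.295, -0.001], [0.295, -0.955, 0.001], [-0.0, -0.001, -1.0]]
shift [ 3.194 -2.26  -0.093] turn [-0.001  0.     0.203]
mug jar tin
```

Emit:
{"method": "servo_tool", "body": {"moves": [0.33,-0.24,-0.03,0,0,0,0.66,-0.5,-0.06,0,0,0,1,-0.75,-0.09,0,0,0], "jaw": -1}}

```text
clock: 0.4
eef_pos: [0.3017, -0.5707, 0.2495]
eef_rot: [-0.0, 0.989, 0.149, -0.0]
contact_force: [0.3, -0.3, 0.2]
grip_width: 0.999
grip_force: 0.0
```

Emit:
{"method": "servo_tool", "body": {"moves": [0.33,-0.24,0,0,0,0,0.66,-0.5,0,0,0,0,1,-0.75,0,0,0,0]}}

```text
clock: 0.7
eef_pos: [0.3894, -0.4498, 0.2498]
eef_rot: [-0.0, 0.989, 0.149, -0.0]
contact_force: [0.5, -0.2, 0.7]
grip_width: 0.995
grip_force: 0.0
```

Emit:
{"method": "servo_tool", "body": {"moves": [0.3,-0.24,0,0,0,0.05,0.6,-0.5,0,0,0,0.1,0.9,-0.7,0,0,0,0.2,0.9,-0.7,0,0,0,0.2]}}

```text
clock: 1.1
eef_pos: [0.4718, -0.3331, 0.2497]
eef_rot: [-0.001, 0.999, 0.048, 0.001]
contact_force: [-0.1, -0.2, 0.3]
grip_width: 1.002
grip_force: 0.0
```

```bash
cat >> h.py <<'E'
WC=robot.camera_info('wrist')
def wray(uv,z,P,Q):
    T=np.array(WC['T_tool_cam']);uv=np.atleast_2d(uv).astype(float)
    d=np.c_[(uv[:,0]-WC['cx'])/WC['fx'],(uv[:,1]-WC['cy'])/WC['fy'],np.ones(len(uv))]
    d=Q.apply(d@T[:3,:3].T);C=P+Q.apply(T[:3,3])
    return C+d*((z-C[2])/d[:,2])[:,None]
E
python3 - <<'E'
from h import *
P,Q=tool();np.savez('w1.npz',P=P,q=Q.as_quat())
im=robot.grab_frame('wrist')[:,:,::-1];cv2.imwrite('pics/w1.png',im);print(P,robot.state()['joint_pos'])
E
```

```text
[ 0.47179524 -0.33310215  0.24972064] [ 0.51099842  0.410061    0.01767607  1.93344878 -0.0112634   0.79858244
 -0.93919113]
```

View pics/w1.png

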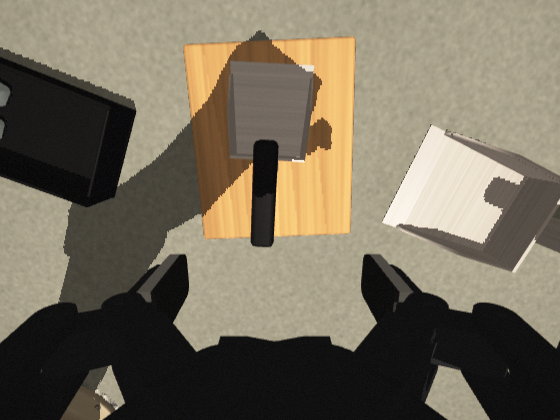

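```bash
python3 - <<'E'
from h import *
d=np.load('w1.npz');P,Q=d['P'],Ro.from_quat(d['q'])
im=cv2.imread('pics/w1.png');hsv=cv2.cvtColor(im,cv2.COLOR_BGR2HSV)
m=np.zeros(im.shape[:2],bool);m[135:255,245:285]=(hsv[...,2]<60)[135:255,245:285]
m=big(m);ys,xs=np.nonzero(m);print(xs.min(),xs.max(),ys.min(),ys.max())
# centreline from rows
rows=[r for r in range(ys.min()+8,ys.max()-8)]
c=np.array([[xs[ys==r].mean(),r] for r in rows]);W=wray(c,.129,P,Q)
k=np.polyfit(W[:,0],W[:,1],1);print('bar yaw',np.degrees(np.arctan(k[0])))
print('ends',wray([[265,ys.min()],[262,ys.max()+1]],.129,P,Q).round(4))
print('width px',[(xs[ys==r].max()-xs[ys==r].min()+1) for r in (150,190,235)])
print('lip',wray([[230,62],[313,66]],.016,P,Q).round(4))
print('back top',wray([[229,157],[305,161]],.057,P,Q).round(4))
print('board',wray([[184,44],[355,37],[350,233],[205,239]],.015,P,Q).round(4))
E
```

```text
251 278 140 246
bar yaw 2.7001370935546896
ends [[ 0.5291 -0.3185  0.129 ]
 [ 0.431  -0.3243  0.129 ]]
width px [np.int64(25), np.int64(23), np.int64(23)]
lip [[ 0.6099 -0.2668  0.016 ]
 [ 0.6149 -0.363   0.016 ]]
back top [[ 0.5052 -0.2778  0.057 ]
 [ 0.5089 -0.3627  0.057 ]]
board [[ 0.6239 -0.2131  0.015 ]
 [ 0.6496 -0.4067  0.015 ]
 [ 0.4161 -0.4394  0.015 ]
 [ 0.3886 -0.2452  0.015 ]]
```

The wrist view shows the bar from (265,141) to (262,246) and the lip corners at (230,62) and (313,66). The back-projected bar is 98 mm long and the lip is 96 mm wide, and both match the given sizes. The grip point is about (0.4945, -0.3205) at a yaw of 3°.

```bash
python3 - <<'E'
from h import *
to([.4945,-.3205,.104],pose(3))
E
```

```text
shift [ 0.219 -0.109  1.214] turn [-0.001 -0.     0.042]
```

Emit:
{"method": "servo_tool", "body": {"moves": [0.15,-0.07,0.1,0,0,0.04,0.22,-0.11,0.3,0,0,0.04,0.22,-0.11,0.55,0,0,0.04,0.22,-0.11,0.8,0,0,0.04,0.22,-0.11,0.95,0,0,0.04]}}

```text
clock: 1.65
eef_pos: [0.4906, -0.3249, 0.1337]
eef_rot: [-0.0, 1.0, 0.024, -0.001]
contact_force: [-0.2, 0.6, 0.1]
grip_width: 0.994
grip_force: 0.0
```

Emit:
{"method": "servo_tool", "body": {"moves": [0,0,0.13,0,0,0,0,0,0.26,0,0,0,0,0,0.265,0,0,0]}}

```text
clock: 1.95
eef_pos: [0.4904, -0.3248, 0.1022]
eef_rot: [-0.001, 1.0, 0.024, -0.002]
contact_force: [-0.5, 0.7, 0.4]
grip_width: 1.002
grip_force: 0.0
```

Emit:
{"method": "servo_tool", "body": {"moves": [0,0,0,0,0,0,0,0,0,0,0,0,0,0,0,0,0,0,0,0,0,0,0,0,0,0,0,0,0,0,0,0,0,0,0,0,0,0,0,0,0,0,0,0,0,0,0,0], "jaw": 1, "grip_force": 110}}

```text
clock: 2.75
eef_pos: [0.4923, -0.324, 0.1046]
eef_rot: [0.0, 1.0, 0.024, 0.0]
contact_force: [-1.8, 2.1, 6.9]
grip_width: 0.241
grip_force: 107.6
```

```bash
python3 - <<'E'
from h import *
d=np.load('w1.npz');P,Q=d['P'],Ro.from_quat(d['q'])
print(wray([[135,104],[89,206]],.059,P,Q).round(4))
C=np.array([.525,-.0095]);yd=np.array([.274,.962]);xd=np.array([.962,-.274])
for X in ([(*(C+a*xd*.06+b*yd*.13),.059) for a in(-1,1) for b in(-1,1)]): print(X,proj('top',X).round(1),proj('scene',X).round(1))
for n,u,z in(('mug',[175,168],.09),('jar',[246,157],.1),('tin',[298,161],.11)):print(n,ray('top',u,z)[0].round(3))
to([.492,-.324,.25],pose(3))
E
```

```text
[[ 0.5511 -0.1759  0.059 ]
 [ 0.4337 -0.1196  0.059 ]]
(np.float64(0.43166000000000004), np.float64(-0.11812), 0.059) [[290.2 274.5]] [[221.4 181.7]]
(np.float64(0.5029), np.float64(0.132), 0.059) [[197.5 250.5]] [[295.4 141. ]]
(np.float64(0.5471), np.float64(-0.151), 0.059) [[301.  231.7]] [[244.8 211.4]]
(np.float64(0.61834), np.float64(0.09912000000000001), 0.059) [[209.8 208.5]] [[320.1 167.4]]
mug [0.728 0.191 0.09 ]
jar [ 0.751 -0.006  0.1  ]
tin [ 0.733 -0.147  0.11 ]
shift [-0.002  0.    -1.211] turn [ 0.    -0.    -0.004]
```

Emit:
{"method": "servo_tool", "body": {"moves": [0,0,-0.06,0,0,0,0,0,-0.2,0,0,0,0,0,-0.4,0,0,0,0,0,-0.6,0,0,0,0,0,-0.8,0,0,0,0,0,-1,0,0,0,0,0,-1,0,0,0]}}

```text
clock: 3.45
eef_pos: [0.4935, -0.3249, 0.2273]
eef_rot: [0.001, 1.0, 0.024, 0.002]
contact_force: [0.8, -0.8, -2.3]
grip_width: 0.246
grip_force: 107.9
```

```bash
python3 - <<'E'
from h import *
P,Q=tool();np.savez('w2.npz',P=P,q=Q.as_quat())
im=robot.grab_frame('wrist')[:,:,::-1];cv2.imwrite('pics/w2.png',im)
to([.489,-.133,.25],pose(74))
E
```

```text
shift [ 0.046 -1.594 -0.207] turn [ 3.000e-03 -1.000e-03 -1.187e+00]
```

View pics/w2.png

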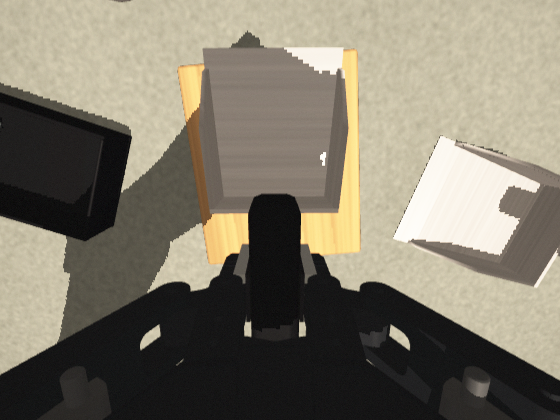

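The scoop is held straight. The lip corners are at (204,48) and (344,49), centred on the bar at column 274, so the lip is about 121 mm ahead of the TCP as expected. I'm heading to the tub.

Emit:
{"method": "servo_tool", "body": {"moves": [0,-0.1,-0.1,0,0,-0.08,0,-0.25,-0.2,0,0,-0.2,0,-0.4,-0.2,0,0,-0.34,0,-0.55,-0.2,0,0,-0.48,0,-0.7,-0.2,0,0,-0.6,0,-0.8,-0.2,0,0,-0.7,0,-0.8,-0.2,0,0,-0.7]}}

```text
clock: 4.2
eef_pos: [0.487, -0.2263, 0.2469]
eef_rot: [-0.001, 0.924, 0.383, -0.001]
contact_force: [-0.1, 0.4, -3.2]
grip_width: 0.241
grip_force: 107.9
```

```bash
python3 - <<'E'
from h import *
print(robot.state()['joint_pos'])
to([.490,-.1315,.24],pose(74.1))
E
```

```text
[ 0.46818169  0.37245855 -0.18567791  2.01152936  0.09532655  0.76818107
 -0.55912121]
shift [ 0.576 -0.541  0.059] turn [-0.003 -0.    -0.485]
```

Emit:
{"method": "servo_tool", "body": {"moves": [0.1,-0.09,0,0,0,-0.08,0.2,-0.2,0,0,0,-0.2,0.35,-0.33,0,0,0,-0.32,0.5,-0.45,0,0,0,-0.43,0.62,-0.57,0,0,0,-0.485,0.62,-0.57,0,0,0,-0.485]}}

```text
clock: 4.8
eef_pos: [0.4923, -0.1248, 0.2477]
eef_rot: [-0.001, 0.799, 0.602, 0.0]
contact_force: [0.1, 0.0, -2.8]
grip_width: 0.237
grip_force: 108.0
```

```bash
python3 - <<'E'
from h import *
P,Q=tool();print(P,Q.as_matrix().round(3).tolist())
to([.4917,-.1264,.15],pose(74.1))
np.savez('w3.npz',P=P,q=Q.as_quat())
cv2.imwrite('pics/w3.png',robot.grab_frame('wrist')[:,:,::-1])
E
```

```text
[ 0.49226771 -0.12476924  0.24767175] [[0.276, 0.961, -0.001], [0.961, -0.276, 0.001], [0.001, -0.001, -1.0]]
shift [-0.015  0.     0.814] turn [-0.001 -0.001 -0.002]
```

View pics/w3.png

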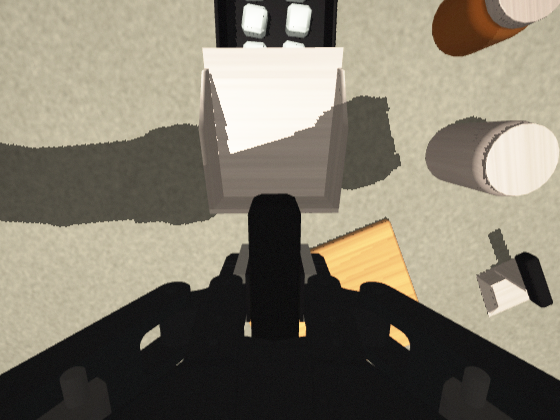

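Through the wrist camera the tub appears centred ahead of the scoop, with edges at columns of about 216 and 336 and ice at rows 5–48. I'm measuring the lateral offset.

```bash
python3 - <<'E'
from h import *
d=np.load('w3.npz');P,Q=d['P'],Ro.from_quat(d['q'])
v=cv2.cvtColor(cv2.imread('pics/w3.png'),cv2.COLOR_BGR2GRAY).astype(int)
for r in (4,15,25,35,44):
    l=next(c for c in range(190,240) if v[r,c]<70); R=next(c for c in range(360,300,-1) if v[r,c]<70)
    W=wray([[l-.5,r],[R+.5,r]],.059,P,Q); T=Q.inv().apply(W-P); print(r,l,R,T[:,:2].round(4).tolist(),'mid y',T[:,1].mean().round(4))
print(v[25,205:225],v[25,328:345])
E
```

```text
4 215 336 [[0.1866, -0.06], [0.1864, 0.0584]] mid y -0.0008
15 215 336 [[0.1772, -0.0605], [0.1771, 0.0589]] mid y -0.0008
25 216 335 [[0.1686, -0.06], [0.1684, 0.0584]] mid y -0.0008
35 216 335 [[0.1598, -0.0605], [0.1597, 0.0588]] mid y -0.0008
44 217 335 [[0.1517, -0.0599], [0.1516, 0.0593]] mid y -0.0003
[182 178 177 175 177 180 181 184 187 187  74  33  33  26  17  13   9  14
  14  12] [ 15  16  13  14  20  39  39  26 132 177 178 178 180 179 178 180 181]
```

Emit:
{"method": "servo_tool", "body": {"moves": [-0.03,0,0.15,0,0,0,-0.03,0,0.35,0,0,0,-0.03,0,0.55,0,0,0,-0.03,0,0.75,0,0,0,-0.03,0,0.9,0,0,0,-0.03,0,1,0,0,0,-0.03,0,1,0,0,0]}}

```text
clock: 5.55
eef_pos: [0.4905, -0.1312, 0.1267]
eef_rot: [-0.001, 0.8, 0.6, -0.001]
contact_force: [0.5, -1.2, -2.8]
grip_width: 0.241
grip_force: 107.8
```

Emit:
{"method": "servo_tool", "body": {"moves": [0,0,0.06,0,0,0,0,0,0.12,0,0,0,0,0,0.18,0,0,0,0,0,0.22,0,0,0,0,0,0.22,0,0,0]}}

```text
clock: 6.05
eef_pos: [0.491, -0.1306, 0.1012]
eef_rot: [-0.0, 0.799, 0.601, -0.0]
contact_force: [0.1, -0.3, -1.7]
grip_width: 0.242
grip_force: 108.0
```

Emit:
{"method": "servo_tool", "body": {"moves": [0,0,0.01,0,-0.02,0,0,0,0.02,0,-0.035,0,0,0,0.025,0,-0.035,0,0,0,0.03,0,-0.035,0,0,0,0.03,0,-0.035,0]}}

```text
clock: 6.55
eef_pos: [0.4913, -0.1306, 0.0982]
eef_rot: [0.011, 0.799, 0.601, -0.015]
contact_force: [0.7, 0.2, -2.4]
grip_width: 0.243
grip_force: 108.0
```

Emit:
{"method": "servo_tool", "body": {"moves": [0,0,0.008,0,0,0,0,0,0.016,0,0,0,0,0,0.016,0,0,0]}}

```text
clock: 6.85
eef_pos: [0.4909, -0.1317, 0.0967]
eef_rot: [0.011, 0.799, 0.6, -0.015]
contact_force: [-3.2, -2.6, 8.2]
grip_width: 0.241
grip_force: 109.8
```

Emit:
{"method": "servo_tool", "body": {"moves": [0.04,0,-0.008,0,0,0,0.1,0,-0.01,0,0,0,0.17,0,-0.013,0,0,0,0.24,0,-0.015,0,0,0,0.31,0,-0.017,0,0,0,0.38,0,-0.02,0,0,0,0.45,0,-0.022,0,0,0,0.5,0,-0.024,0,0,0]}}

```text
clock: 7.65
eef_pos: [0.508, -0.073, 0.0973]
eef_rot: [0.011, 0.799, 0.601, -0.015]
contact_force: [-3.4, -6.2, 8.5]
grip_width: 0.244
grip_force: 109.5
```

Emit:
{"method": "servo_tool", "body": {"moves": [0.04,0,-0.004,0,0,0,0.09,0,-0.007,0,0,0,0.14,0,-0.009,0,0,0,0.19,0,-0.011,0,0,0,0.24,0,-0.013,0,0,0,0.29,0,-0.014,0,0,0,0.33,0,-0.016,0,0,0,0.33,0,-0.016,0,0,0]}}

```text
clock: 8.45
eef_pos: [0.5193, -0.0339, 0.0974]
eef_rot: [0.011, 0.799, 0.601, -0.014]
contact_force: [-1.4, -2.0, 3.5]
grip_width: 0.239
grip_force: 108.6
```

```bash
python3 - <<'E'
from h import *
P,Q=tool();print(P,robot.state()['contact_force'])
a=robot.grab_frame('top')[170:290,150:350,::-1];cv2.imwrite('pics/t1.png',cv2.convertScaleAbs(cv2.resize(a,None,fx=2,fy=2,interpolation=2),alpha=1.5))
w=robot.grab_frame('wrist')[0:240,150:400,::-1]
o=np.zeros((480,800,3),np.uint8);o[:480,:500]=cv2.resize(w,(500,480));o[:180,500:800]=cv2.resize(a,(300,180));cv2.imwrite('pics/w4.png',o)
E
```

```text
[ 0.5192541  -0.03392157  0.09739991] [-1.43391326 -1.95727704  3.48950272]
```

View pics/w4.png

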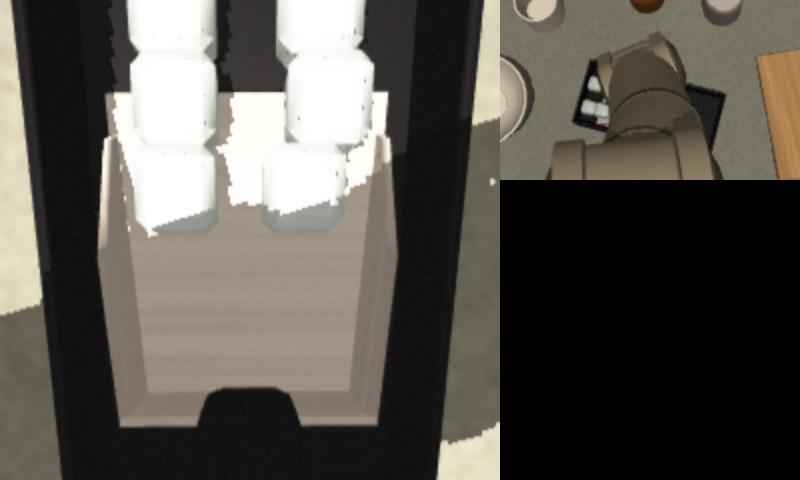

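Two cubes are fully in the pan (around (175,190) and (305,190)), two are on the ramp, and two are still ahead against the end wall. I'm continuing to just short of the wall.

Emit:
{"method": "servo_tool", "body": {"moves": [0.03,0,-0.001,0,0,0,0.065,0,-0.002,0,0,0,0.1,0,-0.004,0,0,0,0.135,0,-0.005,0,0,0,0.17,0,-0.006,0,0,0,0.2,0,-0.007,0,0,0,0.22,0,-0.008,0,0,0,0.22,0,-0.008,0,0,0]}}

```text
clock: 9.35
eef_pos: [0.526, -0.0099, 0.0975]
eef_rot: [0.011, 0.799, 0.601, -0.015]
contact_force: [-2.2, -4.9, 5.3]
grip_width: 0.245
grip_force: 109.1
```

```bash
python3 - <<'E'
from h import *
P,Q=tool();print(P,robot.state()['contact_force'],robot.state()['joint_pos'])
w=robot.grab_frame('wrist')[0:240,150:400,::-1];cv2.imwrite('pics/w5.png',w)
E
```

```text
[ 0.52604425 -0.00986344  0.0974635 ] [-2.15206243 -4.94345866  5.29502277] [ 1.49827888e-03  5.85169176e-01 -1.59750614e-01  2.15594612e+00
  2.91179432e-01  4.38167024e-01 -6.80590715e-01]
```

View pics/w5.png

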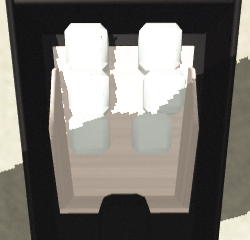

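All six cubes are on or over the pan, with the front pair at rows 25–50 straddling the lip against the end wall. Next I nudge forward 2–3 mm, then tilt back about the heel.

```bash
python3 - <<'E'
import numpy as np
def tcp(ph,h): # heel at h
    p=np.radians(ph);return np.array(h)+[-.0135*np.cos(p)-.0896*np.sin(p),-.0135*np.sin(p)+.0896*np.cos(p)]
a=np.radians(-2);X=np.array([np.cos(a),np.sin(a)]);Z=np.array([np.sin(a),-np.cos(a)])
t0=tcp(-2,[0,0])
for ph,h in((-2,(.0025,0)),(1,(.0025,.001)),(5,(.0025,.001)),(9,(.0025,.002)),(13,(.0025,.002)),(17,(.0025,.003)),(21,(.0025,.003)),(25,(.0025,.004))):
    d=tcp(ph,h)-t0;print(ph,round(d@X/.12,3),0,round(d@Z/.12,3),0,round((ph+2)/60,3),0)
E
```

```text
-2 0.021 0 -0.001 0 0.0 0
1 -0.018 0 -0.002 0 0.05 0
5 -0.07 0 0.01 0 0.117 0
9 -0.12 0 0.018 0 0.183 0
13 -0.169 0 0.037 0 0.25 0
17 -0.217 0 0.052 0 0.317 0
21 -0.263 0 0.078 0 0.383 0
25 -0.307 0 0.098 0 0.45 0
```

Emit:
{"method": "servo_tool", "body": {"moves": [0.02,0,0,0,0,0,-0.018,0,0,0,0.05,0,-0.07,0,0.01,0,0.117,0,-0.12,0,0.018,0,0.183,0,-0.169,0,0.037,0,0.25,0,-0.217,0,0.052,0,0.317,0,-0.263,0,0.078,0,0.383,0,-0.307,0,0.09,0,0.45,0]}}

```text
clock: 10.2
eef_pos: [0.5159, -0.0452, 0.0878]
eef_rot: [-0.131, 0.78, 0.587, 0.174]
contact_force: [1.1, 1.1, -4.0]
grip_width: 0.246
grip_force: 108.0
```

```bash
python3 - <<'E'
from h import *
P,Q=tool();print(P,robot.state()['contact_force'],robot.state()['joint_pos'])
print(Q.as_matrix().round(3).tolist())
to(P+[0,0,.12],pose(74.1,25))
E
```

```text
[ 0.51588    -0.04518791  0.08784746] [ 1.07626779  1.09062841 -3.98455236] [ 0.73054368  0.74279541 -0.72788372  2.19541178  0.11178879  0.29117102
 -0.22457461]
[[0.251, 0.961, 0.118], [0.87, -0.278, 0.407], [0.424, 0.0, -0.906]]
shift [ 0.424  0.    -0.906] turn [ 0.002 -0.002 -0.003]
```

Emit:
{"method": "servo_tool", "body": {"moves": [0.04,0,-0.09,0,0,0,0.1,0,-0.2,0,0,0,0.17,0,-0.35,0,0,0,0.24,0,-0.5,0,0,0,0.31,0,-0.66,0,0,0,0.37,0,-0.8,0,0,0,0.42,0,-0.9,0,0,0,0.42,0,-0.9,0,0,0]}}

```text
clock: 11.0
eef_pos: [0.5168, -0.044, 0.2091]
eef_rot: [-0.128, 0.78, 0.588, 0.173]
contact_force: [0.1, -0.4, -3.9]
grip_width: 0.238
grip_force: 108.4
```

```bash
python3 - <<'E'
from h import *
P,Q=tool();print(P,robot.state()['contact_force'],robot.state()['joint_pos'])
w=robot.grab_frame('wrist')[0:240,100:450,::-1];cv2.imwrite('pics/w6.png',w)
E
```

```text
[ 0.51684191 -0.04402559  0.20907266] [ 0.07870526 -0.36806061 -3.92734924] [ 0.85149254  0.56508407 -0.88479611  2.11030515  0.00872334  0.55090609
 -0.21458316]
```

View pics/w6.png

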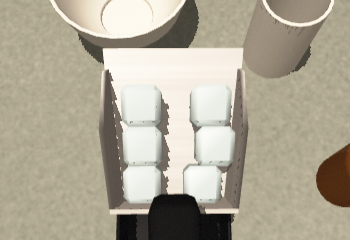

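All six cubes are settled against the back of the pan (rows 85–200 of the crop). The bowl lies ahead at (125,15). I'm carrying them over.

```bash
cat > pour.py <<'E'
from h import *
import sys
L=np.array([.538,.281]);hd=74.1
D=np.array([np.cos(np.radians(hd)),np.sin(np.radians(hd))])
def T(ph,lz,L=L):
    p=np.radians(ph);f=-.1215*np.cos(p)-.0896*np.sin(p);u=-.1215*np.sin(p)+.0896*np.cos(p)
    return [*(L+f*D),lz+u],pose(hd,ph)
def dry(rows): 
    b=tool()
    for ph,lz in rows: print(ph,lz,end=' ');to(*T(ph,lz),base=b)
E
python3 - <<'E'
from pour import *
dry([(25,.18)])
E
```

```text
25 0.18 shift [ 1.298 -0.573  0.582] turn [ 0.003  0.003 -0.002]
```

Emit:
{"method": "servo_tool", "body": {"moves": [0.04,-0.02,0.02,0,0,0,0.13,-0.06,0.06,0,0,0,0.26,-0.115,0.115,0,0,0,0.4,-0.175,0.175,0,0,0,0.53,-0.235,0.235,0,0,0,0.66,-0.29,0.29,0,0,0,0.79,-0.35,0.35,0,0,0,0.9,-0.4,0.4,0,0,0]}}

```text
clock: 11.85
eef_pos: [0.5015, 0.084, 0.2085]
eef_rot: [-0.131, 0.78, 0.587, 0.172]
contact_force: [-0.1, -0.5, -3.5]
grip_width: 0.242
grip_force: 108.5
```

Emit:
{"method": "servo_tool", "body": {"moves": [0.1,-0.04,0.04,0,0,0,0.2,-0.09,0.09,0,0,0,0.3,-0.13,0.13,0,0,0,0.38,-0.165,0.17,0,0,0,0.4,-0.175,0.18,0,0,0,0.4,-0.175,0.18,0,0,0]}}

```text
clock: 12.45
eef_pos: [0.4963, 0.1392, 0.2093]
eef_rot: [-0.13, 0.78, 0.588, 0.172]
contact_force: [0.5, -0.0, -3.3]
grip_width: 0.24
grip_force: 108.5
```

```bash
python3 - <<'E'
from pour import *
P,Q=tool();print(P,robot.state()['joint_pos'])
W=robot.grab_frame('wrist')[:,:,::-1];cv2.imwrite('pics/w7.png',W)
dry([(18,.155),(12,.13),(6,.11),(0,.095)])
E
```

```text
[0.49628198 0.13916091 0.20926365] [ 0.45652382  0.48879837 -0.82536413  2.21528786 -0.0490739   0.3464601
 -0.50013226]
18 0.155 shift [0.016 0.006 0.068] turn [ 0.    -0.115 -0.003]
12 0.13 shift [0.024 0.006 0.166] turn [-0.    -0.215 -0.003]
6 0.11 shift [0.058 0.006 0.237] turn [-0.    -0.315 -0.003]
0 0.095 shift [0.117 0.006 0.281] turn [-0.    -0.415 -0.003]
```

View pics/w7.png

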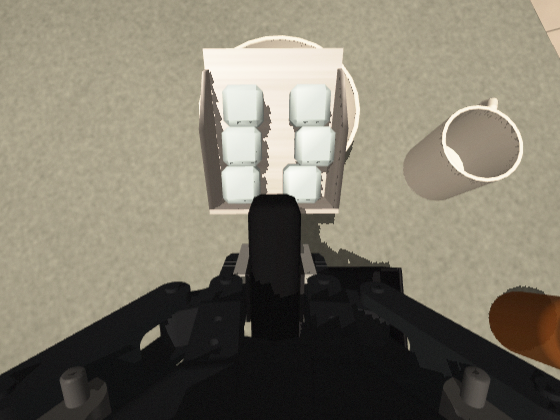

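The six cubes are in the pan over the bowl. The bowl's rim shows at its far edge (282,37) and right edge (358,105).

```bash
python3 - <<'E'
from pour import *
P,Q=tool();W=wray([[282,37],[358,105],[240,44],[330,52],[200,105]],.07,P,Q);print(W.round(4), np.linalg.norm(W[:,:2]-[.545,.3055],axis=1).round(4))
E
```

```text
[[0.5728 0.3791 0.07  ]
 [0.6282 0.2763 0.07  ]
 [0.5249 0.3837 0.07  ]
 [0.619  0.3459 0.07  ]
 [0.4641 0.3238 0.07  ]] [0.0787 0.0882 0.0808 0.0843 0.0829]
```

```bash
sed -i 's/.538,.281/.538,.274/' pour.py; python3 - <<'E'
from pour import *
dry([(21,.165),(18,.155),(15,.145),(12,.13),(9,.12),(6,.11),(3,.1),(0,.093)])
E
```

```text
21 0.165 shift [-0.044  0.023  0.018] turn [ 0.    -0.065 -0.003]
18 0.155 shift [-0.035  0.023  0.044] turn [ 0.    -0.115 -0.003]
15 0.145 shift [-0.023  0.023  0.073] turn [ 0.    -0.165 -0.003]
12 0.13 shift [-0.027  0.023  0.142] turn [-0.    -0.215 -0.003]
9 0.12 shift [-0.011  0.023  0.176] turn [-0.    -0.265 -0.003]
6 0.11 shift [0.007 0.022 0.213] turn [-0.    -0.315 -0.003]
3 0.1 shift [0.027 0.022 0.253] turn [-0.    -0.365 -0.003]
0 0.093 shift [0.059 0.022 0.272] turn [-0.    -0.415 -0.003]
```

Emit:
{"method": "servo_tool", "body": {"moves": [-0.044,0.02,0.018,0,-0.065,0,-0.035,0.02,0.044,0,-0.115,0,-0.023,0.02,0.073,0,-0.165,0,-0.027,0.02,0.142,0,-0.215,0,-0.011,0.02,0.176,0,-0.265,0,0.007,0.02,0.213,0,-0.315,0,0.027,0.02,0.253,0,-0.365,0,0.06,0.02,0.272,0,-0.415,0]}}

```text
clock: 13.3
eef_pos: [0.505, 0.1565, 0.1825]
eef_rot: [0.001, 0.8, 0.601, -0.001]
contact_force: [0.0, -0.6, -2.8]
grip_width: 0.242
grip_force: 108.5
```

```bash
python3 - <<'E'
from pour import *
P,Q=tool();print(P,Q.as_matrix().round(3).tolist(),robot.state()['joint_pos'])
dry([(-3,.09),(-6,.086),(-9,.082),(-12,.079),(-15,.076),(-18,.073),(-21,.071),(-24,.069)])
E
```

```text
[0.50500569 0.15649022 0.18252056] [[0.279, 0.96, -0.001], [0.96, -0.279, -0.003], [-0.003, -0.001, -1.0]] [-0.16204623  0.46352896 -0.34121692  2.08625312  0.25828076  0.63353991
 -0.96218133]
-3 0.09 shift [ 0.045 -0.004 -0.028] turn [-0.001 -0.047 -0.005]
-6 0.086 shift [ 0.088 -0.004 -0.044] turn [-0.001 -0.097 -0.005]
-9 0.082 shift [ 0.134 -0.005 -0.059] turn [-0.001 -0.147 -0.005]
-12 0.079 shift [ 0.182 -0.005 -0.079] turn [-0.001 -0.197 -0.005]
-15 0.076 shift [ 0.232 -0.005 -0.096] turn [-0.001 -0.247 -0.005]
-18 0.073 shift [ 0.285 -0.005 -0.111] turn [-0.001 -0.297 -0.005]
-21 0.071 shift [ 0.339 -0.006 -0.132] turn [-0.001 -0.347 -0.005]
-24 0.069 shift [ 0.395 -0.006 -0.149] turn [-0.002 -0.397 -0.005]
```

Emit:
{"method": "servo_tool", "body": {"moves": [0.045,0,-0.028,0,-0.047,0,0.088,0,-0.044,0,-0.097,0,0.134,0,-0.059,0,-0.147,0,0.182,0,-0.079,0,-0.197,0,0.232,0,-0.096,0,-0.247,0,0.285,0,-0.111,0,-0.297,0,0.339,0,-0.132,0,-0.347,0,0.395,0,-0.149,0,-0.397,0]}}

```text
clock: 14.1
eef_pos: [0.5185, 0.2025, 0.2007]
eef_rot: [0.124, 0.782, 0.588, -0.166]
contact_force: [-1.2, 0.0, -3.7]
grip_width: 0.238
grip_force: 108.6
```

```bash
python3 - <<'E'
from pour import *
P,Q=tool();print(P,robot.state()['contact_force'],Q.as_matrix().round(3)[2].tolist(),robot.state()['joint_pos'])
dry([(-27,.068),(-31,.067),(-35,.066),(-39,.065),(-42,.065),(-45,.065)])
E
```

```text
[0.51853827 0.20251219 0.20065337] [-1.16480641  0.02966052 -3.70611205] [-0.405, -0.0, -0.914] [-0.48179378  0.58257081 -0.20911435  1.8441647   0.39093373  1.11267615
 -1.20290185]
-27 0.068 shift [ 0.042 -0.008 -0.04 ] turn [-0.002 -0.051 -0.004]
-31 0.067 shift [ 0.103 -0.008 -0.098] turn [-0.002 -0.118 -0.004]
-35 0.066 shift [ 0.169 -0.008 -0.152] turn [-0.003 -0.185 -0.004]
-39 0.065 shift [ 0.239 -0.009 -0.201] turn [-0.003 -0.251 -0.004]
-42 0.065 shift [ 0.292 -0.009 -0.241] turn [-0.003 -0.301 -0.004]
-45 0.065 shift [ 0.347 -0.009 -0.278] turn [-0.003 -0.351 -0.004]
```

Emit:
{"method": "servo_tool", "body": {"moves": [0,0,0,0,0,0,0.042,0,-0.04,0,-0.05,0,0.103,-0.005,-0.098,0,-0.118,0,0.169,-0.008,-0.152,0,-0.185,0,0.239,-0.009,-0.2,0,-0.251,0,0.292,-0.009,-0.24,0,-0.301,0,0.347,-0.009,-0.278,0,-0.351,0,0.347,-0.009,-0.278,0,-0.351,0]}}

```text
clock: 14.9
eef_pos: [0.5314, 0.2535, 0.2129]
eef_rot: [0.229, 0.738, 0.556, -0.305]
contact_force: [-0.7, 0.3, -3.3]
grip_width: 0.24
grip_force: 108.8
```

Emit:
{"method": "servo_tool", "body": {"moves": [0,0,0,0,0,0,0,0,0,0,0,0,0,0,0,0,0,0,0,0,0,0,0,0]}}

```text
clock: 15.3
eef_pos: [0.5317, 0.2517, 0.2152]
eef_rot: [0.229, 0.739, 0.555, -0.305]
contact_force: [-0.2, 1.0, -2.2]
grip_width: 0.24
grip_force: 108.8
```

```bash
python3 - <<'E'
from pour import *
P,Q=tool();print(P,robot.state()['contact_force'],Q.as_matrix().round(3)[2].tolist(),robot.state()['joint_pos'])
o=np.zeros((420,760,3),np.uint8)
o[:,:480]=robot.grab_frame('wrist')[:,40:520,::-1]
a=robot.grab_frame('scene')[60:200,260:420,::-1];o[:245,480:760]=cv2.resize(a,(280,245))
cv2.imwrite('pics/w8.png',o)
E
```

```text
[0.53168862 0.25167603 0.21519455] [-0.17414163  1.00016193 -2.23924535] [-0.705, 0.0, -0.709] [-0.66139854  0.75657355 -0.136845    1.60134529  0.43368116  1.52829375
 -1.26632168]
```

View pics/w8.png

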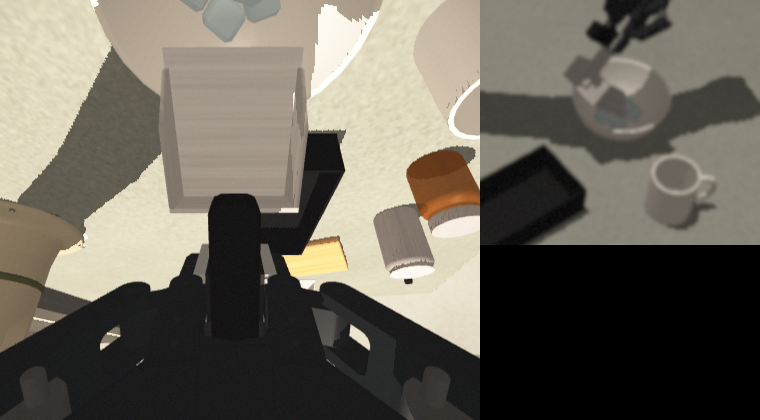

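The pan is empty, the ice lies in the bowl (around (225,15)) and the tub is empty. That was my eleventh view, one over the limit of ten, so I'll use only numbers from here. I'm lifting clear.

Emit:
{"method": "servo_tool", "body": {"moves": [-0.1,0,-0.1,0,0,0,-0.25,0,-0.25,0,0,0,-0.4,0,-0.4,0,0,0,-0.5,0,-0.5,0,0,0,-0.5,0,-0.5,0,0.05,0]}}

```text
clock: 15.9
eef_pos: [0.5317, 0.2535, 0.3016]
eef_rot: [0.215, 0.747, 0.562, -0.284]
contact_force: [-0.1, 0.1, -3.6]
grip_width: 0.242
grip_force: 108.8
```

```bash
python3 - <<'E'
from pour import *
P,Q=tool();print(P)
to([.50,.14,.26],pose(74,0))
E
```

```text
[0.53165917 0.25348052 0.30162363]
shift [-0.502  0.007  0.912] turn [ 0.001  0.695 -0.001]
```

Emit:
{"method": "servo_tool", "body": {"moves": [-0.06,0,0.1,0,0.1,0,-0.16,0,0.28,0,0.22,0,-0.26,0,0.48,0,0.36,0,-0.37,0,0.68,0,0.5,0,-0.47,0,0.86,0,0.63,0,-0.5,0,0.91,0,0.695,0,-0.5,0,0.91,0,0.695,0]}}

```text
clock: 16.6
eef_pos: [0.4977, 0.1347, 0.2591]
eef_rot: [0.001, 0.801, 0.599, -0.002]
contact_force: [0.5, 0.6, -2.5]
grip_width: 0.241
grip_force: 108.7
```

```bash
python3 - <<'E'
from pour import *
P,Q=tool();print(P,Q.as_matrix().round(3)[2],robot.state()['joint_pos'])
to([.4925,-.324,.21],pose(3,0))
E
```

```text
[0.49774899 0.13473521 0.25905224] [-0.004  0.    -1.   ] [-0.14973354  0.33947199 -0.29729261  2.03727577  0.14311305  0.78631435
 -0.81975343]
shift [-3.677  1.04   0.425] turn [0.003 0.003 1.176]
```

Emit:
{"method": "servo_tool", "body": {"moves": [-0.1,0.03,0,0,0,0,-0.3,0.08,0,0,0,0,-0.55,0.15,0,0,0,0,-0.8,0.22,0,0,0,0,-1,0.28,0,0,0,0]}}

```text
clock: 17.1
eef_pos: [0.4981, 0.0139, 0.2587]
eef_rot: [0.001, 0.799, 0.602, -0.002]
contact_force: [0.1, 0.3, -3.0]
grip_width: 0.245
grip_force: 108.7
```

Emit:
{"method": "servo_tool", "body": {"moves": [-0.25,0.07,0,0,0,0,-0.5,0.14,0,0,0,0,-0.75,0.21,0,0,0,0,-1,0.28,0,0,0,0]}}

```text
clock: 17.5
eef_pos: [0.4975, -0.1103, 0.2592]
eef_rot: [0.001, 0.798, 0.602, -0.002]
contact_force: [0.7, 0.2, -2.6]
grip_width: 0.238
grip_force: 108.7
```

Emit:
{"method": "servo_tool", "body": {"moves": [-0.2,0.06,0,0,0,0.08,-0.4,0.11,0,0,0,0.2,-0.6,0.16,0,0,0,0.34,-0.75,0.2,0,0,0,0.46,-0.9,0.24,0,0,0,0.58,-0.95,0.26,0,0,0,0.7,-0.95,0.26,0,0,0,0.75,-0.95,0.26,0,0,0,0.75]}}

```text
clock: 18.3
eef_pos: [0.4958, -0.2278, 0.2593]
eef_rot: [0.001, 0.969, 0.248, -0.001]
contact_force: [-0.4, 0.1, -1.6]
grip_width: 0.242
grip_force: 108.8
```

```bash
python3 - <<'E'
from pour import *
P,Q=tool();print(P)
to([.4925,-.324,.18],pose(3,0))
E
```

```text
[ 0.4957888  -0.22777438  0.25931123]
shift [-0.408  0.689  0.664] turn [0.002 0.002 0.429]
```

Emit:
{"method": "servo_tool", "body": {"moves": [-0.06,0.1,0.05,0,0,0.08,-0.14,0.24,0.15,0,0,0.18,-0.23,0.38,0.28,0,0,0.28,-0.32,0.54,0.42,0,0,0.38,-0.39,0.66,0.56,0,0,0.43,-0.41,0.69,0.66,0,0,0.43,-0.41,0.69,0.66,0,0,0.43]}}

```text
clock: 19.0
eef_pos: [0.4914, -0.3239, 0.1788]
eef_rot: [0.001, 1.0, 0.028, -0.002]
contact_force: [-0.6, 0.1, -2.4]
grip_width: 0.241
grip_force: 108.7
```

```bash
python3 - <<'E'
from pour import *
P,Q=tool();print(P)
to([.4925,-.324,.109],pose(3,0))
E
```

```text
[ 0.49139934 -0.32392863  0.17878783]
shift [0.011 0.    0.582] turn [0.001 0.004 0.003]
```

Emit:
{"method": "servo_tool", "body": {"moves": [0,0,0.1,0,0.004,0,0.01,0,0.22,0,0.004,0,0.01,0,0.36,0,0.004,0,0.01,0,0.48,0,0.004,0,0.01,0,0.56,0,0.004,0,0.01,0,0.58,0,0.004,0,0.01,0,0.58,0,0.004,0]}}

```text
clock: 19.7
eef_pos: [0.4931, -0.3246, 0.1107]
eef_rot: [0.001, 1.0, 0.027, 0.001]
contact_force: [0.6, 0.4, -2.1]
grip_width: 0.241
grip_force: 108.7
```

Emit:
{"method": "servo_tool", "body": {"moves": [0,0,0.01,0,0,0,0,0,0.02,0,0,0,0,0,0.03,0,0,0,0,0,0.03,0,0,0]}}

```text
clock: 20.1
eef_pos: [0.4931, -0.3249, 0.1074]
eef_rot: [0.002, 1.0, 0.027, 0.002]
contact_force: [0.2, -0.2, -2.7]
grip_width: 0.237
grip_force: 108.7
```

Emit:
{"method": "servo_tool", "body": {"moves": [0,0,0.006,0,0,0,0,0,0.012,0,0,0,0,0,0.018,0,0,0,0,0,0.018,0,0,0]}}

```text
clock: 20.5
eef_pos: [0.4931, -0.3248, 0.105]
eef_rot: [0.001, 1.0, 0.027, 0.002]
contact_force: [0.1, -0.1, -2.7]
grip_width: 0.238
grip_force: 108.7
```

Emit:
{"method": "servo_tool", "body": {"moves": [0,0,0.005,0,0,0,0,0,0.01,0,0,0,0,0,0.01,0,0,0]}}

```text
clock: 20.8
eef_pos: [0.4931, -0.3248, 0.1045]
eef_rot: [0.001, 1.0, 0.027, 0.002]
contact_force: [-1.7, 0.8, 5.7]
grip_width: 0.242
grip_force: 109.8
```

Emit:
{"method": "servo_tool", "body": {"moves": [0,0,-0.003,0,0,0,0,0,-0.003,0,0,0,0,0,-0.003,0,0,0], "grip_force": 20}}

```text
clock: 21.1
eef_pos: [0.4931, -0.3248, 0.1046]
eef_rot: [0.001, 1.0, 0.027, 0.002]
contact_force: [-0.9, 2.0, 4.9]
grip_width: 0.239
grip_force: 109.7
```

Emit:
{"method": "servo_tool", "body": {"moves": [0,0,0,0,0,0,0,0,0,0,0,0,0,0,0,0,0,0,0,0,0,0,0,0,0,0,0,0,0,0,0,0,0,0,0,0,0,0,0,0,0,0,0,0,0,0,0,0], "jaw": -1}}

```text
clock: 21.9
eef_pos: [0.4931, -0.3248, 0.1043]
eef_rot: [0.001, 1.0, 0.027, 0.002]
contact_force: [-1.0, -0.2, 0.2]
grip_width: 1.004
grip_force: 0.0
```

Emit:
{"method": "servo_tool", "body": {"moves": [0,0,-0.1,0,0,0,0,0,-0.25,0,0,0,0,0,-0.5,0,0,0,0,0,-0.75,0,0,0,0,0,-1,0,0,0,0,0,-1,0,0,0]}}

```text
clock: 22.5
eef_pos: [0.4942, -0.3257, 0.2291]
eef_rot: [0.003, 1.0, 0.027, 0.005]
contact_force: [-0.1, -0.9, -0.6]
grip_width: 1.001
grip_force: 0.0
```

```bash
python3 - <<'E'
from pour import *
P,Q=tool();print(P,robot.state()['grip_width'])
im=robot.grab_frame('wrist')[:,:,::-1];hsv=cv2.cvtColor(im,cv2.COLOR_BGR2HSV)
m=np.zeros(im.shape[:2],bool);m[100:262,235:320]=(hsv[...,2]<60)[100:262,235:320];m=big(m);ys,xs=np.nonzero(m)
print('bar px',xs.min(),xs.max(),ys.min(),ys.max(),wray([[xs[ys==ys.min()+3].mean(),ys.min()],[xs[ys==ys.max()-3].mean(),ys.max()+1]],.129,P,Q).round(4).tolist())
t=robot.grab_frame('top')[:,:,::-1];h=cv2.cvtColor(t,cv2.COLOR_BGR2HSV);h0=cv2.cvtColor(cv2.imread('pics/top0.png'),cv2.COLOR_BGR2HSV)
print('tub bright px now/before',[(int((x[222:262,208:290,2]>110).sum())) for x in (h,h0)])
s=robot.grab_frame('scene')[:,:,::-1]; s0=cv2.imread('pics/scene0.png')
# changed regions
for n,a,b in(('top',t,cv2.imread('pics/top0.png')),('scene',s,s0)):
    d=(cv2.absdiff(a,b).max(2)>40).astype(np.uint8);k,l,st,c=cv2.connectedComponentsWithStats(d)
    print(n,[(st[i].tolist()) for i in range(1,k) if st[i,4]>25])
b=t[215:262,115:162];print('bowl blue-grey',cv2.connectedComponentsWithStats((b[...,0].astype(int)-b[...,2]>8).astype(np.uint8))[2:4][0][1:].round(1).tolist())
E
```

```text
[ 0.49419858 -0.3256786   0.22911861] 1.0005025208036091
bar px 259 285 168 261 [[0.5316, -0.3214, 0.129], [0.4495, -0.3264, 0.129]]
tub bright px now/before [174, 648]
top [[228, 185, 197, 235, 13274], [440, 206, 5, 16, 32], [213, 221, 11, 12, 94], [225, 224, 11, 11, 93], [126, 226, 30, 30, 491], [421, 226, 29, 48, 614], [236, 229, 12, 11, 95], [208, 237, 11, 11, 95], [220, 240, 12, 12, 95], [232, 243, 12, 12, 96], [340, 286, 183, 134, 7021], [319, 312, 31, 39, 235], [532, 365, 15, 21, 231], [212, 397, 10, 16, 66]]
scene [[69, 0, 103, 122, 4927], [122, 0, 17, 6, 82], [141, 0, 10, 8, 57], [134, 8, 12, 19, 150], [147, 11, 20, 43, 313], [172, 86, 11, 8, 41], [111, 107, 28, 40, 319], [126, 111, 13, 15, 43], [145, 113, 100, 177, 6994], [326, 117, 27, 18, 243], [7, 149, 145, 183, 6231], [270, 155, 41, 34, 674], [167, 217, 30, 24, 89], [234, 269, 13, 17, 124], [185, 271, 14, 14, 114]]
bowl blue-grey []
```

```bash
python3 -c "
from cell import robot
print(robot.job_done())"
```

```text
the job is handed in; nothing more can be done
None
```

The job is handed in at about 22.7 s on the clock: all six cubes went into the bowl with no spill I could detect, and the scoop stands flat on the board, released, but I viewed 11 pictures where the limit was 10.

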